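# Flip the ready flag of the filled outfeed tray

## Task

One of the two outfeed trays on the packing bench is filled with cartons; signal that it is ready for collection. With your fingertips, gently push that tray's flip flag up and over its pivot, without gripping it, until it lies flat on the other side with the disc-marked face up. Leave the other tray's flag, the cartons and the things standing around as they are.

Things in the scene. Friction and masses are not known exactly. Their poses are not given: they have to be found in the camera images.
- flag_filled (a joint): hinge of the filled tray's flag, rad. 0: level on the left (tray's +y) of the pivot, bar-marked face up; pi/2: upright; 3.14 (hard stop): level on the right (-y), disc-marked face up. Starts at 0 to 0.25. Stiff hinge (0.05 N m friction): the flag stays at any angle where it is left, it does not drop by itself. Free space below it to a 6 mm base plate.
- flag_empty (a joint): hinge of the empty tray's flag, rad. 0: level on the left (tray's +y) of the pivot, bar-marked face up; pi/2: upright; 3.14 (hard stop): level on the right (-y), disc-marked face up. Starts at 0 to 0.25. Stiff hinge (0.05 N m friction): the flag stays at any angle where it is left, it does not drop by itself. Free space below it to a 6 mm base plate.
- tray_filled: The tray that holds three cartons. Fixed. White open tray 100 x 180 x 45 mm high, beyond two thin steel posts (120 mm tall, 72 mm apart) that carry its flip flag. Origin on the table below the middle of the pivot; x along the pivot towards the tray (away from the robot at yaw 0), y towards the flag's starting side, z up. Tray centre at x = +117 mm, near wall +67 mm.
- tray_empty: The tray with nothing in it, same make as the filled one. Fixed. White open tray 100 x 180 x 45 mm high, beyond two thin steel posts (120 mm tall, 72 mm apart) that carry its flip flag. Origin on the table below the middle of the pivot; x along the pivot towards the tray (away from the robot at yaw 0), y towards the flag's starting side, z up. Tray centre at x = +117 mm, near wall +67 mm.
- pivot_filled (a point): middle of the pivot of the filled tray's flag, 110 mm above the table
- edge_filled (a point): middle of the rolled free edge of the filled tray's flag, on the axis of the 8 mm thick bead, 76 mm from the pivot. The flag is a white plastic plate 4 mm thick, 50 mm wide along the pivot, its mid-plane running through the pivot axis and ending 80 mm from it; about 60 g
- edge_empty (a point): the same point of the empty tray's flag
- carton0_c (a point): centre of a loose cardboard carton 62 x 42 x 56 mm high, 60 g, standing in the filled tray
- carton1_c (a point): centre of a loose cardboard carton 62 x 42 x 56 mm high, 60 g, standing in the filled tray
- carton2_c (a point): centre of a loose cardboard carton 62 x 42 x 56 mm high, 60 g, standing in the filled tray
- tape_roll: loose brown tape roll lying flat, diameter 72 mm, 40 mm high; origin at the centre of its underside; stands on the table between the two stations, nearer the robot
- paper_reel: loose white reel of filter paper lying flat, diameter 110 mm, 50 mm high; origin at the centre of its underside
- sample_tin: loose closed metal tin, diameter 64 mm, 70 mm high; origin at the centre of its underside

How it is judged (in metres and radians):
On the way:
1. the filled tray's flag is pushed up (past 70 degrees) (value of joint flag_filled above 1.2 rad), for 0.1 s.
At the end, for the whole second after the job is handed in: the filled tray's flag lies on the right of its pivot, disc face up, within about 0.15 rad (9 degrees) of level and is at rest; the free edge of the empty tray's flag, the cartons and the three things standing around are within 15 mm of where they started (value of joint flag_filled above 2.99 rad and velocity of joint flag_filled below 0.05 rad/s and distance of each of edge_empty, carton0_c, carton1_c, carton2_c, tape_roll, paper_reel, sample_tin from where it was at the start of the episode below 0.015 m); the robot touches nothing.
It fails at once if the empty tray's flag is moved (its free edge by more than 15 mm) (distance of edge_empty from where it was at the start of the episode above 0.015 m).
It fails at once if a carton is pushed or lifted more than 15 mm (distance of any of carton0_c, carton1_c, carton2_c from where it was at the start of the episode above 0.015 m).
It fails at once if the tape roll, paper reel or sample tin is pushed or lifted more than 15 mm (distance of any of tape_roll, paper_reel, sample_tin from where it was at the start of the episode above 0.015 m).
It fails at once if the flag is gripped or forced: more than 35 N between fingers and flag (contact force between the fingers and flag_filled above 35 N).
It also fails if it takes over 38 s, if anything falls off the work surface, if the arm or the gripper's body presses on something with over 40 N, if the wrist force passes 120 N, or if a joint passes its speed limit or range.

## Robot

A 6-joint arm with a two-finger parallel gripper is mounted at the origin on the work surface. World frame = base frame: x ahead of the robot, y to its left, z up, the work surface at z = 0. Lengths are in mm, angles in rad, forces in N, time in s.
With the tool pointing down it reaches from about 375 to 900 mm from the base axis. Payload 3.1 kg.
Tool frame: the origin (TCP) lies at the very end of the fingers, on their centre line; the grasp point (between the pads) lies 19 mm behind it (hold_point_z is the distance from the TCP to the grasp point, in mm); z points along the fingers, y is the direction in which the jaws open and shut (so a half turn about z gives the same grasp; the last joint's range is limited). The gripper opens to 85 mm and grips with 20 to 120 N. Pads are 22 mm wide; open, the fingers measure 114 mm over their backs; the gripper's body (76 mm by 85 mm) begins 54 mm behind the grasp point. The pads swing forward as they close: fully open they stand 13 mm farther back than shut.
Start: joints at [-1.516, 0.527, 1.433, -0, 1.181, -0.178], TCP at [144.214, -608.111, 231.31] pointing down, gripper open.
Joint ranges: [-3.08, 3.08], [-0.75, 2.2], [0.22, 2.44], [-1.43, 4.57], [0, 2.65], [-2.85, 2.85]. Speed limits (rad/s): [2.79, 2.79, 3.14, 3.14, 3.14, 3.14].

## Interface

Orientations are given as a unit quaternion [w, x, y, z].
In Python, from workcell import * gives the robot as it stands.
- The arm moves only by the tool jog_arm, never from a script. Its argument "plan" is text: rows parted by semicolons, each of 7 numbers parted by spaces: the shift along the tool's x, y, z in mm, then the turn, a rotation vector about the tool's x, y, z in rad, then the gripper command: -1 is fully open, 1 is shut, values between are in proportion. A call has 1 to 8 rows; each row shifts and turns the commanded pose from where the row before left it, along the tool's axes as they then stand; what a row does not reach is not made up. A row lasts 1/8 s, in which the tool goes at most 62.5 mm and 10.7 degrees, less where a joint would pass 70% of its speed; a pose out of reach is approached as far as the arm can. A call with a gripper value outside its range is refused whole. The fingers move at their own pace and stop on an object; "squeeze" is the grip in N (left out, the last holds). Time passes only in rows, so rows that do not move let the fingers close. It gives the time, the measured TCP pose, the force and the opening at its end, in the units of the state.
- sense(): the state, without advancing time (a new reading comes with each control period).
- capture(name): name is "side" or "top"; returns the picture (420x560x3 uint8, red, green, blue); there is no depth.
- calibration(name): a dict with "vfov" (degrees; the focal length in pixels is half the picture's height over the tangent of half this angle, whatever the lens; pixels are square), "cx", "cy" (the principal point, pixels), "camera_from_world" (4x4, takes a point from world to camera coordinates). Camera axes: x right, y up, looking along -z (the intrinsics and any distortion apply to the point x, -y, -z); pixel columns grow to the right and rows downward; lengths in mm; the calibration is good to about 2 mm. A picture is of the moment at which its call begins. calibration takes no time and is no camera call.
- hand_in(): hands the job in, once; it reports no verdict.
Trained networks look in the newest picture that a camera, given by its name, has taken for a name from the list of things; names that differ only in an ending like _2 or _b are one class to them, and where a whole thing is asked for, a point or a joint stands for the part that bears it (a point fixed in the world has none). Each returns a list of dicts, best first, with "confidence" (0 to 1); they miss things now and then, are a little off and sometimes report something else, mostly with a low value. They report only what shows in the picture. A call takes as long as a camera call.
- spot_in(camera, thing): "location" ([column, row] in pixels, amid what is visible of it).
- trace(camera, thing): "mask" (420x560 bool, what is visible of it) and "location" ([column, row] in pixels, amid what is visible of it).
The state is a dict: "t": time; "q": joint angles; "qvel": joint speeds; "joint_efforts": joint torques, N m; "ee_pos": TCP position; "ee_rot": TCP orientation; "force": force on the tool from outside, world axes, zero at the start; "ft_torque": the same for the moment, N m; "finger_gap": finger opening in mm.
Only numpy, scipy, OpenCV 4.12 (cv2) and the standard library are available. Lean on these libraries where they do the work, as an engineer would, in place of code of your own. Each camera call takes 0.05 s, during which the arm holds its last target.

## Working session

There is one attempt and no reset: what is moved stays moved. The work goes in short steps, Python scripts to look and compute and a tool call to move; the robot and the scene stay as the last step left them, time stands still between calls to the robot, and variables do not carry over. Pictures are saved under pics/ and viewed, and the job is handed in when it is done.

Besides the shell and the picture viewer there is one more tool, called after "Emit:" as name(argument=value, ...) on one line, values as JSON. jog_arm: Moves the arm, as the interface text tells. Its arguments: {"type":"object","properties":{"plan":{"type":"string"},"squeeze":{"type":"number"}},"required":["plan"]}

```bash
ls; mkdir -p pics; python3 - <<'E'
from workcell import *
import cv2
for n in ("side","top"):
    im=capture(n); cv2.imwrite(f"pics/{n}0.png",im[:,:,::-1])
    c=calibration(n); print(n,c)
print(sense())
E
```

```text
pics
side {'vfov': 49.58424972561881, 'cx': 278.28334852834473, 'cy': 208.7284015949664, 'camera_from_world': array([[-9.57361248e-01, -2.88186930e-01, -2.01924424e-02,
         5.13662857e+02],
       [ 1.78693448e-01, -6.45642801e-01,  7.42437893e-01,
        -1.63383604e+02],
       [-2.26998002e-01,  7.07173010e-01,  6.69610514e-01,
        -1.10313760e+03],
       [ 0.00000000e+00,  0.00000000e+00,  0.00000000e+00,
         1.00000000e+00]])}
top {'vfov': 52.94930097192665, 'cx': 279.2321125328938, 'cy': 208.14105375876417, 'camera_from_world': array([[ 1.62391185e-02, -9.99730400e-01, -1.65957172e-02,
        -1.61142274e+00],
       [ 9.97756964e-01,  1.51245715e-02,  6.52095699e-02,
        -5.41483537e+02],
       [-6.49409863e-02, -1.76174384e-02,  9.97733579e-01,
        -1.27872266e+03],
       [ 0.00000000e+00,  0.00000000e+00,  0.00000000e+00,
         1.00000000e+00]])}
{'t': 0.1, 'q': array([-1.51649607e+00,  5.28366561e-01,  1.43378926e+00,  1.28929254e-05,
        1.18138965e+00, -1.78515862e-01]), 'qvel': array([-0.00065652, -0.00375096, -0.00242073, -0.00139847, -0.00067743,
        0.00030932]), 'joint_efforts': array([-3.78713567e-04, -4.43304062e+01, -1.78586662e+01, -1.86260227e-04,
        3.86119966e-03, -1.03910540e-05]), 'ee_pos': array([ 144.18595431, -607.47614455,  230.43074818]), 'ee_rot': array([-9.74155660e-04,  9.93232041e-01,  1.16142839e-01,  6.65535525e-05]), 'force': array([-0.26461392, -0.20664404,  0.26416225]), 'ft_torque': array([-0.05145271,  0.04906155, -0.02637176]), 'finger_gap': 85.40586169206605}
```

View pics/side0.png

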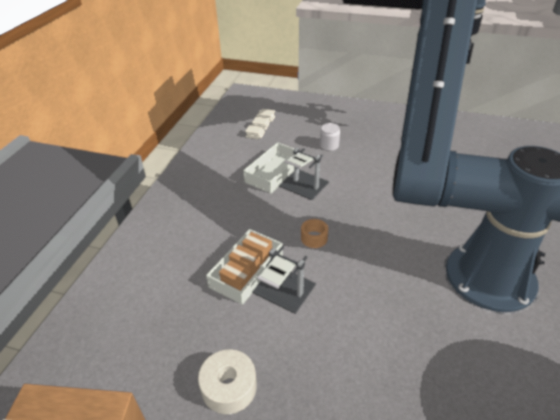

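View pics/top0.png

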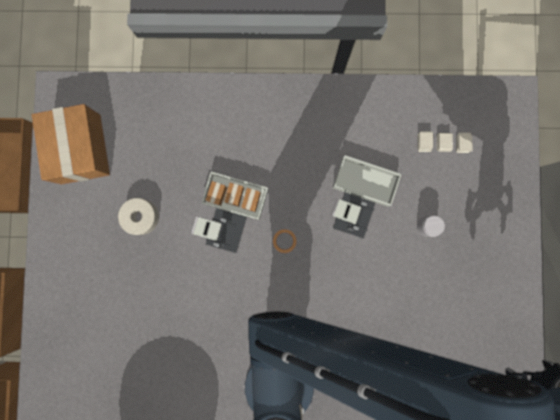

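```bash
cat > h.py <<'E'
from workcell import *
import numpy as np, cv2
C={n:calibration(n) for n in ("side","top")}
def proj(n,p):
    c=C[n]; p=np.atleast_2d(p); M=c["camera_from_world"]
    q=p@M[:3,:3].T+M[:3,3]; f=210/np.tan(np.radians(c["vfov"]/2))
    return np.c_[c["cx"]+f*q[:,0]/-q[:,2], c["cy"]-f*q[:,1]/-q[:,2]]
def ray(n,uv,z):
    c=C[n]; M=c["camera_from_world"]; f=210/np.tan(np.radians(c["vfov"]/2))
    d=np.array([(uv[0]-c["cx"])/f,-(uv[1]-c["cy"])/f,-1]); R=M[:3,:3]
    o=-R.T@M[:3,3]; d=R.T@d; return o+d*(z-o[2])/d[2]
E
python3 - <<'E'
from h import *
for n in ("side","top"):
    im=capture(n)
    print(n,"base",proj(n,[[0,0,0]]),"tcp",proj(n,sense()["ee_pos"]))
    for th,z in (("flag_filled",115),("flag_empty",115),("tray_filled",30),("tray_empty",30),("tape_roll",20),("paper_reel",25),("sample_tin",35),("carton0_c",56),("edge_filled",110)):
        for d in trace(n,th)[:3]:
            m=d["mask"]; ys,xs=np.nonzero(m)
            print(n,th,round(d["confidence"],2),np.round(d["location"],1),m.sum(),(xs.min(),xs.max(),ys.min(),ys.max()) if len(xs) else 0,np.round(ray(n,d["location"],z)))
im=cv2.imread("pics/side0.png")[220:320,190:330]; cv2.imwrite("pics/sz.png",cv2.resize(im,None,fx=5.6,fy=5.6,interpolation=2))
im=cv2.imread("pics/top0.png")[160:260,180:320]; cv2.imwrite("pics/tz.png",cv2.resize(im,None,fx=5.6,fy=5.6,interpolation=2))
E
```

```text
side base [[489.9837128  276.06511463]] tcp [[454.20691508  71.53658005]]
side flag_filled 0.79 [275.4 268.1] 739 (np.int64(258), np.int64(297), np.int64(253), np.int64(287)) [477. 211. 115.]
side flag_empty 0.53 [299.7 157.2] 241 (np.int64(286), np.int64(313), np.int64(152), np.int64(167)) [ 531. -200.  115.]
side tray_filled 0.72 [273.1 280.3] 3506 (np.int64(207), np.int64(315), np.int64(230), np.int64(312)) [495. 179.  30.]
side tray_filled 0.32 [298.3 159.4] 274 (np.int64(285), np.int64(314), np.int64(152), np.int64(167)) [ 561. -303.   30.]
side tray_empty 0.77 [283.2 172.3] 2912 (np.int64(244), np.int64(327), np.int64(143), np.int64(198)) [ 589. -227.   30.]
side tray_empty 0.58 [230.1 381.1] 3008 (np.int64(199), np.int64(257), np.int64(349), np.int64(413)) [501. 440.  30.]
side tray_empty 0.24 [300.2 159. ] 273 (np.int64(286), np.int64(314), np.int64(151), np.int64(167)) [ 556. -306.   30.]
side paper_reel 0.65 [228.7 382.2] 3009 (np.int64(199), np.int64(257), np.int64(349), np.int64(414)) [505. 441.  25.]
side sample_tin 0.83 [328.4 138.6] 414 (np.int64(321), np.int64(338), n
[... 1413 characters left out ...]
top paper_reel 0.84 [137.4 217.9] 1146 (np.int64(118), np.int64(158), np.int64(199), np.int64(234)) [504. 442.  25.]
top sample_tin 0.71 [430.5 225. ] 489 (np.int64(417), np.int64(444), np.int64(216), np.int64(236)) [ 496. -449.   35.]
top carton0_c 0.89 [251.4 202.5] 377 (np.int64(241), np.int64(261), np.int64(187), np.int64(211)) [555.  90.  56.]
top carton0_c 0.7 [228.2 222. ] 2380 (np.int64(192), np.int64(266), np.int64(173), np.int64(252)) [495. 158.  56.]
top carton0_c 0.25 [428.8 228.2] 529 (np.int64(416), np.int64(445), np.int64(216), np.int64(237)) [ 486. -437.   56.]
top edge_filled 0.92 [207.  228.9] 501 (np.int64(192), np.int64(223), np.int64(218), np.int64(241)) [473. 210. 110.]
```

```bash
sleep 1; ls pics
```

```text
side0.png
sz.png
top0.png
tz.png
```

View pics/sz.png

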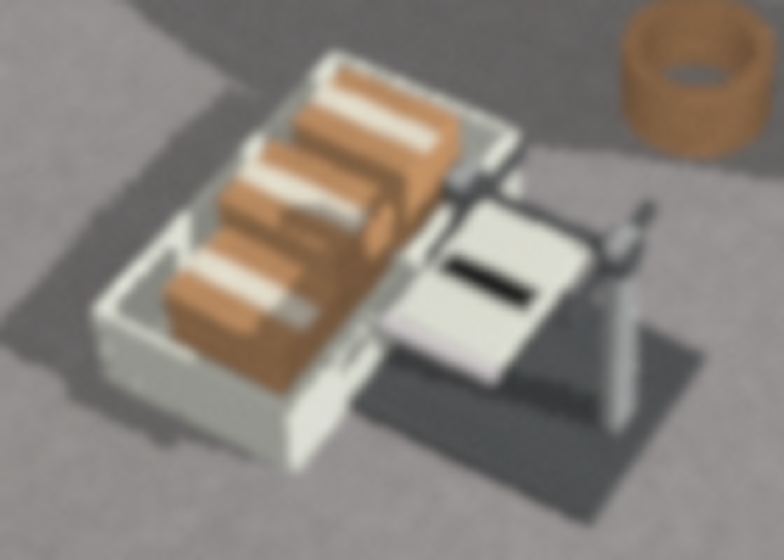

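View pics/tz.png

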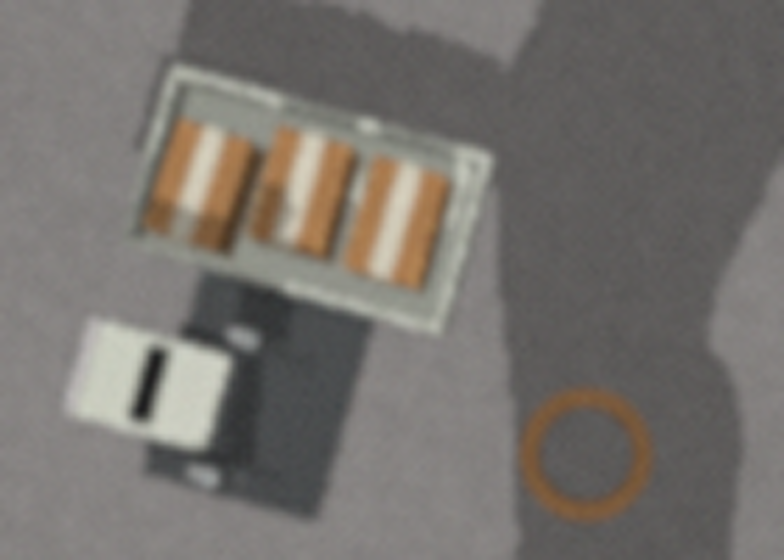

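```bash
cat > fit.py <<'E'
from h import *
from scipy.optimize import least_squares
def loc(P,p):
    c,s=np.cos(P[2]),np.sin(P[2]); p=np.atleast_2d(p).astype(float)
    return np.c_[P[0]+c*p[:,0]-s*p[:,1],P[1]+s*p[:,0]+c*p[:,1],p[:,2]]
def fl(a,xs,r=80,o=2): # top-surface pt
    return [xs,r*np.cos(a)-o*np.sin(a),110+r*np.sin(a)+o*np.cos(a)]
tray=[[167,90,45],[167,-90,45],[67,-90,45],[67,90,45]]
posts=[[36,0,120],[-36,0,120]]
base=None
top=np.array([[170,68],[492,155],[438,330],[135,235],[243,335],[203,478],[92,318],[70,412]])/5.6+[180,160]
side=np.array([[95,310],[335,55],[522,130],[295,425],[470,182],[623,240],[385,325],[493,382]])/5.6+[190,220]
def model(P): return loc(P,np.array(tray+posts+[fl(P[3],25),fl(P[3],-25)]))
def res(P):
    m=model(P); return np.r_[(proj("top",m)+P[4:6]-top).ravel(),(proj("side",m)+P[6:8]-side).ravel(),P[4:8]*.5]
if __name__=="__main__":
    r=least_squares(res,[460,180,-.2,.1,0,0,0,0],loss="soft_l1")
    print(r.x.round(3)); print(res(r.x)[:32].reshape(-1,2).round(1))
    P=r.x; print(loc(P,[[0,0,110],fl(P[3],0,76,0)]).round(1))
E
python3 fit.py
```

```text
[ 4.61230e+02  1.73255e+02 -2.56000e-01  2.40000e-02  8.43000e-01
 -6.26000e-01  4.01000e-01  1.21300e+00]
[[ 0.5 -0.5]
 [ 0.1 -0.3]
 [ 0.8  0.3]
 [-2.4  1.3]
 [ 0.3  0.5]
 [ 0.4 -0.5]
 [-0.4 -0.2]
 [-1.3 -0.1]
 [-0.   0.9]
 [ 0.2 -0.2]
 [-0.1  0.6]
 [-0.7 -2.1]
 [-0.1 -1.7]
 [ 0.6  0.2]
 [-0.3  0.5]
 [ 0.4 -0.2]]
[[461.2 173.3 110. ]
 [480.4 246.8 111.8]]
```

```bash
cat > nav.py <<'E'
from h import *
from scipy.spatial.transform import Rotation as R, Slerp
P=np.array([461.2,173.3,-.256])
c,s=np.cos(P[2]),np.sin(P[2])
def Rl(al): # tool rot for tilt al (tip toward -y local)
    x0=np.array([-s,c,0]);z0=np.array([0,0,-1.]);
    z=z0*np.cos(al)-x0*np.sin(al); x=x0*np.cos(al)+z0*np.sin(al); return R.from_matrix(np.c_[x,np.cross(z,x),z])
def W(x,y,z): return np.array([P[0]+c*x-s*y,P[1]+s*x+c*y,z])
def L(p): d=np.array(p)-[P[0],P[1],0]; return np.array([c*d[0]+s*d[1],-s*d[0]+c*d[1],d[2]])
def cur():
    S=sense(); q=S["ee_rot"]; return S["ee_pos"],R.from_quat([q[1],q[2],q[3],q[0]])
def rows(wps,g=1):
    p,r=cur()
    for (tp,tr,n) in wps:
        tr=r if tr is None else tr; sl=Slerp([0,1],R.concatenate([r,tr]))
        p0,r0=p,r
        for k in range(1,n+1):
            pn=p0+(tp-p0)*k/n; rn=sl(k/n)
            d=r.inv().apply(pn-p); v=(r.inv()*rn).as_rotvec()
            print(" ".join(f"{a:.1f}" for a in d)," ".join(f"{a:.4f}" for a in v),g,";")
            p,r=pn,rn
        print()
E
python3 - <<'E'
from nav import *
rows([(np.array([430,-400,290]),None,8),(np.array([560,0,300]),Rl(0),9),(W(0,165,290),Rl(0),7)])
print(W(0,165,290),L(sense()["ee_pos"]))
E
```

```text
40.8 -17.1 -7.3 0.0000 0.0000 0.0000 1 ;
40.8 -17.1 -7.3 0.0000 0.0000 0.0000 1 ;
40.8 -17.1 -7.3 0.0000 0.0000 0.0000 1 ;
40.8 -17.1 -7.3 0.0000 0.0000 0.0000 1 ;
40.8 -17.1 -7.3 0.0000 0.0000 0.0000 1 ;
40.8 -17.1 -7.3 0.0000 0.0000 0.0000 1 ;
40.8 -17.1 -7.3 0.0000 0.0000 0.0000 1 ;
40.8 -17.1 -7.3 0.0000 0.0000 0.0000 1 ;

24.3 -39.9 -1.1 0.0000 0.0000 -0.1202 1 ;
28.9 -36.7 -1.1 0.0000 0.0000 -0.1202 1 ;
33.1 -33.0 -1.1 0.0000 0.0000 -0.1202 1 ;
36.8 -28.8 -1.1 0.0000 0.0000 -0.1202 1 ;
40.0 -24.1 -1.1 0.0000 0.0000 -0.1202 1 ;
42.6 -19.2 -1.1 0.0000 0.0000 -0.1202 1 ;
44.6 -13.9 -1.1 0.0000 0.0000 -0.1202 1 ;
46.0 -8.5 -1.1 0.0000 0.0000 -0.1202 1 ;
46.6 -2.9 -1.1 0.0000 0.0000 -0.1202 1 ;

43.9 -19.9 1.4 0.0000 0.0000 -0.0000 1 ;
43.9 -19.9 1.4 0.0000 0.0000 0.0000 1 ;
43.9 -19.9 1.4 0.0000 0.0000 0.0000 1 ;
43.9 -19.9 1.4 0.0000 0.0000 0.0000 1 ;
43.9 -19.9 1.4 0.0000 0.0000 0.0000 1 ;
43.9 -19.9 1.4 0.0000 0.0000 0.0000 1 ;
43.9 -19.9 1.4 0.0000 0.0000 0.0000 1 ;

[502.98013603 332.92274347 290.        ] [-108.78497039 -836.21725312  231.32058608]
```

Emit:
jog_arm(plan="41 -17 -7 0 0 0 1; 41 -17 -7 0 0 0 1; 41 -17 -7 0 0 0 1; 41 -17 -7 0 0 0 1; 41 -17 -7 0 0 0 1; 41 -17 -7 0 0 0 1; 41 -17 -7 0 0 0 1; 41 -17 -7 0 0 0 1", squeeze=20)

```text
t: 2.1
ee_pos: [433.1, -399.2, 287.7]
ee_rot: [0.0, 0.993, 0.116, 0.0]
force: [0.7, 0.7, -0.5]
finger_gap: -0.1
```

Emit:
jog_arm(plan="24 -40 -1 0 0 -0.12 1; 29 -37 -1 0 0 -0.12 1; 33 -33 -1 0 0 -0.12 1; 37 -29 -1 0 0 -0.12 1; 40 -24 -1 0 0 -0.12 1; 43 -19 -1 0 0 -0.12 1; 45 -14 -1 0 0 -0.12 1; 46 -8 -1 0 0 -0.12 1")

```text
t: 3.1
ee_pos: [548.8, -42.3, 295.6]
ee_rot: [0.0, 0.826, 0.563, 0.0]
force: [1.1, 0.6, -0.5]
finger_gap: -0.1
```

```bash
python3 - <<'E'
from nav import *
print(cur()[0],sense()["q"].round(2),sense()["t"],sense()["finger_gap"],L(cur()[0]))
rows([(W(0,190,270),Rl(0),8),(W(0,175,190),Rl(.785),6)])
E
```

```text
[548.82279419 -42.3370903  295.55791419] [-0.28  0.35  1.54  0.    1.24  0.09] 3.1 -0.133836612722438 [ 139.36931979 -186.42237386  295.55791419]
44.7 -22.8 3.2 0.0001 -0.0000 -0.0148 1 ;
45.0 -22.2 3.2 0.0001 -0.0000 -0.0148 1 ;
45.3 -21.5 3.2 0.0001 -0.0000 -0.0148 1 ;
45.6 -20.8 3.2 0.0001 -0.0000 -0.0148 1 ;
45.9 -20.2 3.2 0.0001 -0.0000 -0.0148 1 ;
46.2 -19.5 3.2 0.0001 -0.0000 -0.0148 1 ;
46.5 -18.8 3.2 0.0001 -0.0000 -0.0148 1 ;
46.8 -18.1 3.2 0.0001 -0.0000 -0.0148 1 ;

-2.5 -0.0 13.3 -0.0000 -0.1308 0.0000 1 ;
-0.7 -0.0 13.5 0.0000 -0.1308 -0.0000 1 ;
1.0 -0.0 13.5 -0.0000 -0.1308 0.0000 1 ;
2.8 0.0 13.3 -0.0000 -0.1308 -0.0000 1 ;
4.5 -0.0 12.8 -0.0000 -0.1308 0.0000 1 ;
6.1 -0.0 12.1 0.0000 -0.1308 -0.0000 1 ;
```

Emit:
jog_arm(plan="45 -23 3 0 0 -0.015 1; 45 -22 3 0 0 -0.015 1; 45 -21 3 0 0 -0.015 1; 46 -21 3 0 0 -0.015 1; 46 -20 3 0 0 -0.015 1; 46 -20 3 0 0 -0.015 1; 46 -19 3 0 0 -0.015 1; 46 -18 3 0 0 -0.015 1")

```text
t: 4.1
ee_pos: [509.5, 356.3, 271.3]
ee_rot: [0.0, 0.792, 0.611, 0.0]
force: [0.8, -0.0, -0.4]
finger_gap: 0.3
```

Emit:
jog_arm(plan="-2 0 13 0 -0.13 0 1; -1 0 13 0 -0.13 0 1; 1 0 13 0 -0.13 0 1; 3 0 13 0 -0.13 0 1; 4 0 13 0 -0.13 0 1; 6 0 12 0 -0.13 0 1; 0 0 0 0 0 0 1")

```text
t: 4.97
ee_pos: [504.7, 340.8, 189.1]
ee_rot: [0.231, 0.731, 0.565, -0.304]
force: [0.0, -0.3, 0.3]
finger_gap: -0.1
```

```bash
cat > st.py <<'E'
from nav import *
import sys
p,r=cur(); S=sense(); z=r.as_matrix()[:,2]; zl=[c*z[0]+s*z[1],-s*z[0]+c*z[1],z[2]]
print("t",S["t"],"L",L(p).round(1),"tilt",round(np.arctan2(-zl[1],-zl[2]),3),"xdir",round(zl[0],3),"F",S["force"].round(1),"q",S["q"].round(2))
if len(sys.argv)>1:
    for n in ("side","top"):
        im=capture(n)[:,:,::-1]; k=proj(n,W(0,0,110))[0].astype(int)
        y,x=max(k[1]-60,0),max(k[0]-70,0)
        cv2.imwrite(f"pics/{sys.argv[1]}{n}.png",cv2.resize(im[y:y+105,x:x+140],None,fx=5,fy=5,interpolation=2))
E
python3 st.py a; python3 - <<'E'
from nav import *
rows([(W(0,70,71),Rl(.785),8)])
E
```

```text
t 4.975 L [ -0.3 173.1 189.1] tilt 0.784 xdir -0.004 F [ 0.  -0.3  0.3] q [ 0.63  0.87  1.08 -0.48  1.82  0.92]
1.6 -0.1 19.9 -0.0002 -0.0008 -0.0002 1 ;
1.6 -0.1 19.9 -0.0002 -0.0008 -0.0002 1 ;
1.6 -0.1 19.9 -0.0002 -0.0008 -0.0002 1 ;
1.6 -0.1 19.9 -0.0002 -0.0008 -0.0002 1 ;
1.6 -0.1 19.9 -0.0002 -0.0008 -0.0002 1 ;
1.6 -0.1 19.9 -0.0002 -0.0008 -0.0002 1 ;
1.6 -0.1 19.9 -0.0002 -0.0008 -0.0002 1 ;
1.7 -0.1 19.9 -0.0002 -0.0008 -0.0002 1 ;
```

Emit:
jog_arm(plan="12 0 10 0 0 0 1; 4 0 22 0 0 0 1; 0 0 22 0 0 0 1; 0 0 22 0 0 0 1; 0 0 22 0 0 0 1; 0 0 20 0 0 0 1; 0 0 20 0 0 0 1; 0 0 19 0 0 0 1")

```text
t: 6.08
ee_pos: [481.2, 244.1, 70.8]
ee_rot: [0.232, 0.734, 0.564, -0.3]
force: [-0.4, -0.5, -0.1]
finger_gap: -0.1
```

```bash
python3 st.py b
```

```text
t 6.075 L [ 1.4 73.5 70.8] tilt 0.777 xdir -0.001 F [-0.4 -0.5 -0.1] q [ 0.53  0.93  1.37 -0.52  1.47  1.02]
```

View pics/bside.png

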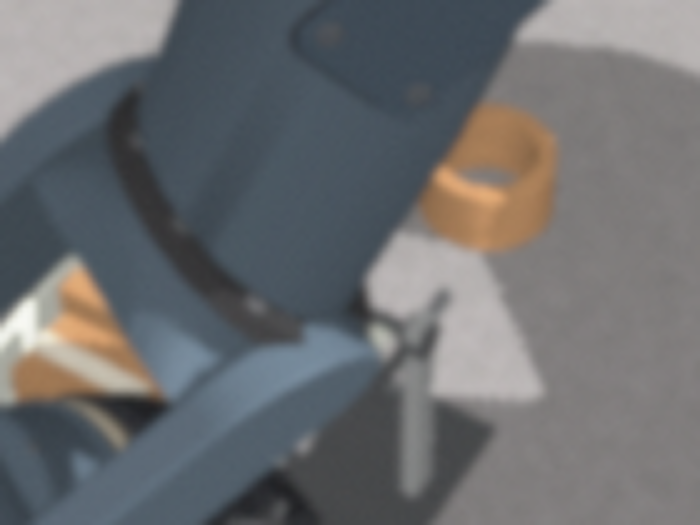

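View pics/btop.png

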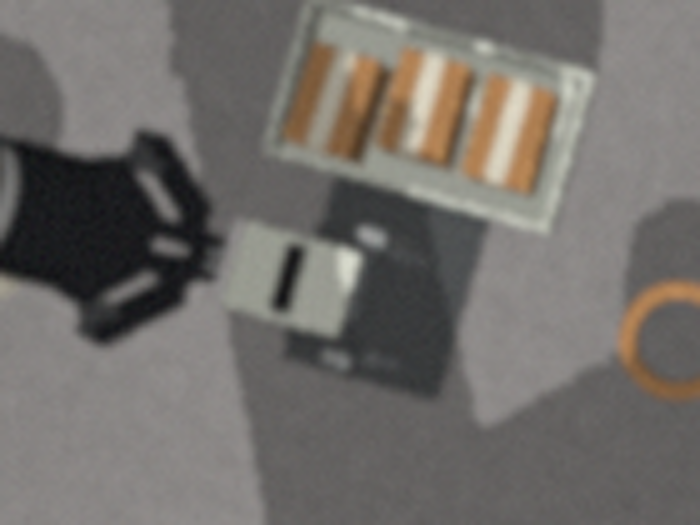

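```bash
cat > traj.py <<'E'
from nav import *
h=11
def alpha(th): return float(np.interp(th,[0,1.05,2.1,3.2],[.78,.78,0,0]))
def rho(th): return float(np.interp(th,[0,.6,1.2,3.14],[68,60,58,62]))
def tip(th):
    a=alpha(th); e=np.array([np.cos(th),np.sin(th)]); m=np.array([np.sin(th),-np.cos(th)])
    b=np.array([np.sin(a),np.cos(a)]); n=np.array([-b[1],b[0]])
    pts=[n*u for u in np.linspace(-h,h,23)]+[n*h+b*v for v in np.linspace(0,70,141)]
    pts=np.array(pts); r=pts@e+rho(th); o=pts@m
    req=np.where((r>3)&(r<80),2.,-1e3); k=abs(r-76)<4; req[k]=np.maximum(req[k],np.sqrt(16-(r[k]-76)**2))
    off=(req-o).max()
    q=e*rho(th)+m*off; return W(0,q[0],110+q[1]),Rl(a),np.r_[q[0],110+q[1],a]
if __name__=="__main__":
    import sys
    ths=[float(v) for v in sys.argv[1:]]
    for t in ths: print("#",t,tip(t)[2].round(2))
    rows([(tip(t)[0],tip(t)[1],1) for t in ths])
E
python3 traj.py 0 .12 .24 .36 .48 .6 .72 .84
```

```text
# 0.0 [68.   80.36  0.78]
# 0.12 [69.13 91.36  0.78]
# 0.24 [ 68.76 101.63   0.78]
# 0.36 [ 67.04 111.31   0.78]
# 0.48 [ 64.05 120.37   0.78]
# 0.6 [ 59.89 128.72   0.78]
# 0.72 [ 55.49 137.12   0.78]
# 0.84 [ 50.08 144.61   0.78]
-10.2 -0.4 -4.4 -0.0043 0.0006 -0.0018 1 ;

-6.9 0.0 -8.6 -0.0000 0.0000 0.0000 1 ;

-7.5 0.0 -7.0 0.0000 0.0000 0.0000 1 ;

-8.0 0.0 -5.7 -0.0000 -0.0000 0.0000 1 ;

-8.5 -0.0 -4.3 0.0000 0.0000 0.0000 1 ;

-8.8 -0.0 -3.0 -0.0000 -0.0000 0.0000 1 ;

-9.0 -0.0 -2.9 0.0000 0.0000 0.0000 1 ;

-9.1 0.0 -1.5 -0.0000 -0.0000 0.0000 1 ;
```

Emit:
jog_arm(plan="-10 0 -4 0 0 0 1; -7 0 -9 0 0 0 1; -7.5 0 -7 0 0 0 1; -8 0 -6 0 0 0 1")

```text
t: 6.68
ee_pos: [480.0, 240.5, 112.8]
ee_rot: [0.232, 0.733, 0.565, -0.3]
force: [0.0, -1.2, -1.6]
finger_gap: 0.1
```

```bash
python3 st.py c; python3 traj.py .48 .6 .72 .84 .96 1.08 1.2 1.32
```

```text
t 6.675 L [  1.1  69.8 112.8] tilt 0.779 xdir 0.0 F [ 0.  -1.2 -1.6] q [ 0.53  0.86  1.38 -0.52  1.52  0.99]
# 0.48 [ 64.05 120.37   0.78]
# 0.6 [ 59.89 128.72   0.78]
# 0.72 [ 55.49 137.12   0.78]
# 0.84 [ 50.08 144.61   0.78]
# 0.96 [ 44.24 150.8    0.78]
# 1.08 [ 38.65 155.56   0.76]
# 1.2 [ 32.68 159.52   0.67]
# 1.32 [ 26.48 163.34   0.58]
-9.0 -1.3 -1.2 0.0002 -0.0014 -0.0027 1 ;

-8.8 -0.0 -3.0 0.0000 0.0000 0.0000 1 ;

-9.0 -0.0 -2.9 -0.0000 -0.0000 0.0000 1 ;

-9.1 0.0 -1.5 0.0000 0.0000 0.0000 1 ;

-8.5 -0.0 -0.3 -0.0000 -0.0000 0.0000 1 ;

-7.3 -0.0 0.6 -0.0000 0.0223 0.0000 1 ;

-7.1 0.0 1.2 0.0000 0.0891 -0.0000 1 ;

-7.2 -0.0 0.8 0.0000 0.0891 0.0000 1 ;
```

View pics/ctop.png

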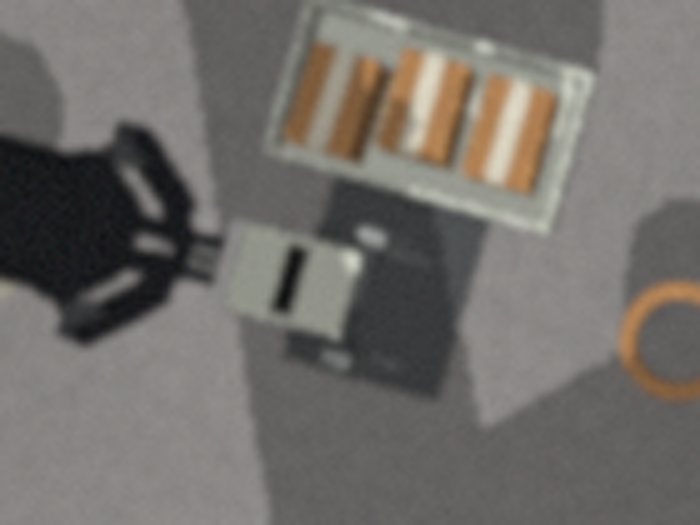

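Emit:
jog_arm(plan="-9 0 -1 0 0 0 1; -9 0 -3 0 0 0 1; -9 0 -3 0 0 0 1; -9 0 -2 0 0 0 1")

```text
t: 7.28
ee_pos: [474.4, 220.8, 143.8]
ee_rot: [0.232, 0.733, 0.564, -0.301]
force: [-0.6, 0.0, -0.9]
finger_gap: 0.0
```

```bash
python3 st.py d; python3 traj.py .96 1.08 1.2 1.32 1.44 1.56
```

```text
t 7.275 L [  0.7  49.3 143.8] tilt 0.78 xdir -0.002 F [-0.6  0.  -0.9] q [ 0.51  0.8   1.41 -0.53  1.53  0.96]
# 0.96 [ 44.24 150.8    0.78]
# 1.08 [ 38.65 155.56   0.76]
# 1.2 [ 32.68 159.52   0.67]
# 1.32 [ 26.48 163.34   0.58]
# 1.44 [ 19.82 166.39   0.49]
# 1.56 [ 12.81 168.61   0.4 ]
-8.1 -1.0 -0.9 -0.0013 0.0001 -0.0025 1 ;

-7.3 -0.0 0.6 0.0000 0.0223 0.0000 1 ;

-7.1 0.0 1.2 0.0000 0.0891 -0.0000 1 ;

-7.2 -0.0 0.8 -0.0000 0.0891 0.0000 1 ;

-7.2 -0.0 1.1 -0.0000 0.0891 -0.0000 1 ;

-7.2 -0.0 1.3 0.0000 0.0891 0.0000 1 ;
```

View pics/dtop.png

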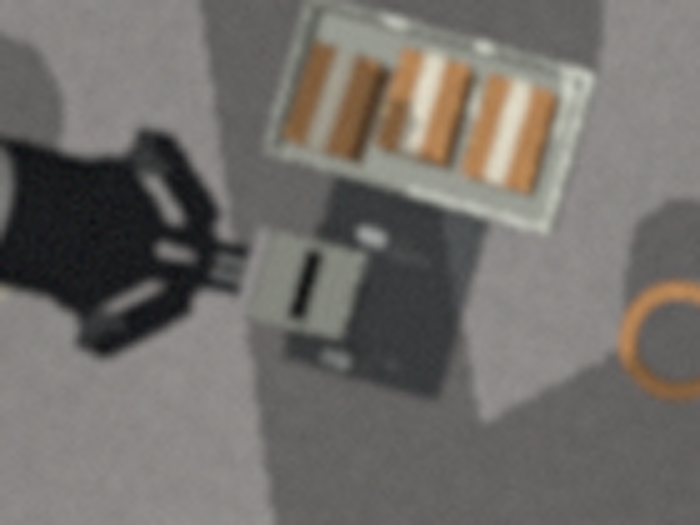

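Emit:
jog_arm(plan="-8 0 -1 0 0 0 1; -7 0 0.5 0 0.02 0 1; -7 0 1 0 0.09 0 1; -7 0 1 0 0.09 0 1; -7 0 1 0 0.09 0 1; -7 0 1 0 0.09 0 1")

```text
t: 8.12
ee_pos: [465.6, 187.1, 168.0]
ee_rot: [0.121, 0.777, 0.598, -0.156]
force: [0.6, -0.2, -0.8]
finger_gap: 0.4
```

```bash
python3 st.py e; python3 traj.py 1.68 1.8 1.92 2.04 2.16 2.28 2.4
```

```text
t 8.125 L [  0.8  14.4 168. ] tilt 0.396 xdir 0.0 F [ 0.6 -0.2 -0.8] q [ 0.35  0.58  1.63 -0.35  1.19  0.78]
# 1.68 [  5.54 169.95   0.31]
# 1.8 [ -1.87 170.39   0.22]
# 1.92 [-9.3200e+00  1.6991e+02  1.3000e-01]
# 2.04 [-1.6680e+01  1.6851e+02  4.0000e-02]
# 2.16 [-24.06 166.06   0.  ]
# 2.28 [-31.37 162.44   0.  ]
# 2.4 [-38.22 157.8    0.  ]
-7.0 -0.7 1.9 -0.0005 0.0877 -0.0047 1 ;

-7.2 0.0 1.9 -0.0000 0.0891 -0.0000 1 ;

-7.2 -0.0 2.1 -0.0000 0.0891 0.0000 1 ;

-7.1 0.0 2.4 0.0000 0.0891 -0.0000 1 ;

-7.3 -0.0 2.8 0.0000 0.0446 0.0000 1 ;

-7.3 0.0 3.6 -0.0000 -0.0000 -0.0000 1 ;

-6.9 0.0 4.6 0.0000 0.0000 0.0000 1 ;
```

View pics/etop.png

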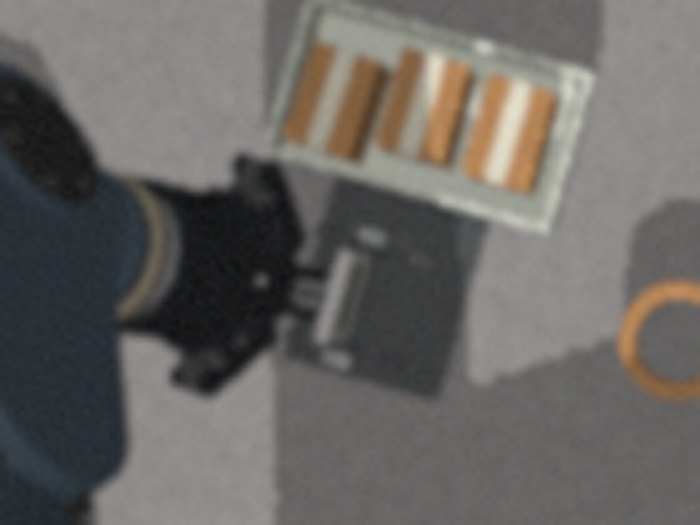

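View pics/eside.png

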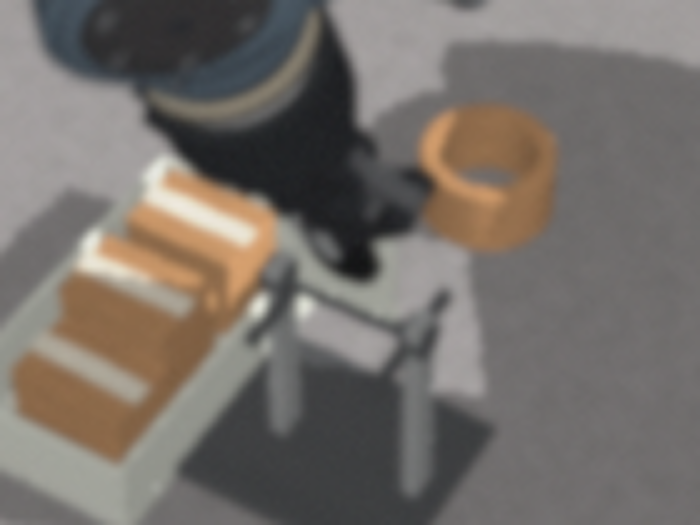

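Emit:
jog_arm(plan="-7 0 2 0 0.09 0 1; -7 0 2 0 0.09 0 1; -7 0 2 0 0.09 0 1; -7 0 2.5 0 0.09 0 1; -7 0 3 0 0.04 0 1; -7 0 3.5 0 0 0 1; -7 0 4.5 0 0 0 1")

```text
t: 9.1
ee_pos: [453.0, 138.8, 155.4]
ee_rot: [0.0, 0.792, 0.611, -0.0]
force: [0.1, 0.0, 0.8]
finger_gap: -0.2
```

```bash
python3 st.py f; python3 traj.py 2.52 2.64 2.76 2.88 3.0 3.05 3.1
```

```text
t 9.1 L [  0.8 -35.5 155.4] tilt 0.001 xdir -0.0 F [0.1 0.  0.8] q [ 0.06  0.45  1.88 -0.    0.81  0.32]
# 2.52 [-44.47 152.19   0.  ]
# 2.64 [-49.95 145.71   0.  ]
# 2.76 [-54.54 138.45   0.  ]
# 2.88 [-58.12 130.58   0.  ]
# 3.0 [-60.58 122.33   0.  ]
# 3.05 [-61.25 119.     0.  ]
# 3.1 [-61.74 115.57   0.  ]
-8.6 -0.2 2.8 -0.0017 0.0014 -0.0016 1 ;

-5.5 -0.0 6.5 0.0000 -0.0000 0.0000 1 ;

-4.6 0.0 7.3 -0.0000 -0.0000 -0.0000 1 ;

-3.6 0.0 7.9 0.0000 0.0000 0.0000 1 ;

-2.5 -0.0 8.2 0.0000 0.0000 -0.0000 1 ;

-0.7 0.0 3.3 0.0000 0.0000 0.0000 1 ;

-0.5 -0.0 3.4 0.0000 0.0000 -0.0000 1 ;
```

View pics/fside.png

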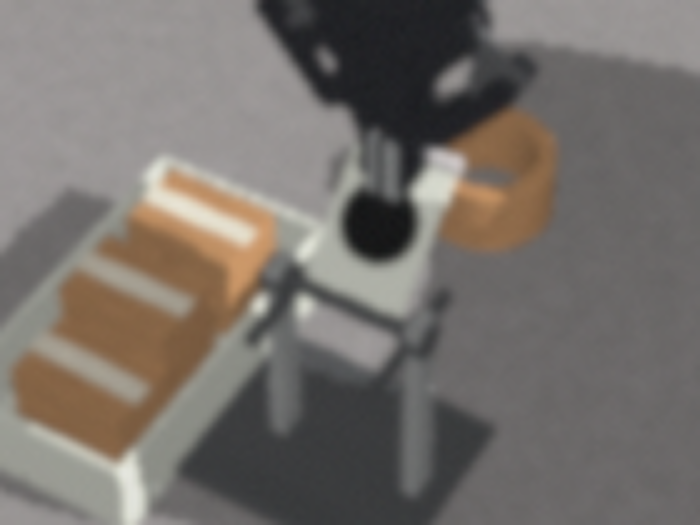

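Emit:
jog_arm(plan="-8 0 3 0 0 0 1; -6 0 6 0 0 0 1; -5 0 7 0 0 0 1; -4 0 8 0 0 0 1; -2 0 8 0 0 0 1; -1 0 3 0 0 0 1; 0 0 0 0 0 0 1")

```text
t: 10.07
ee_pos: [446.0, 113.6, 120.3]
ee_rot: [-0.0, 0.792, 0.61, -0.0]
force: [0.8, 0.1, 0.3]
finger_gap: 0.1
```

```bash
python3 st.py g
```

```text
t 10.075 L [  0.4 -61.6 120.3] tilt 0.0 xdir -0.001 F [0.8 0.1 0.3] q [ 0.01  0.5   1.94 -0.    0.7   0.26]
```

View pics/gside.png

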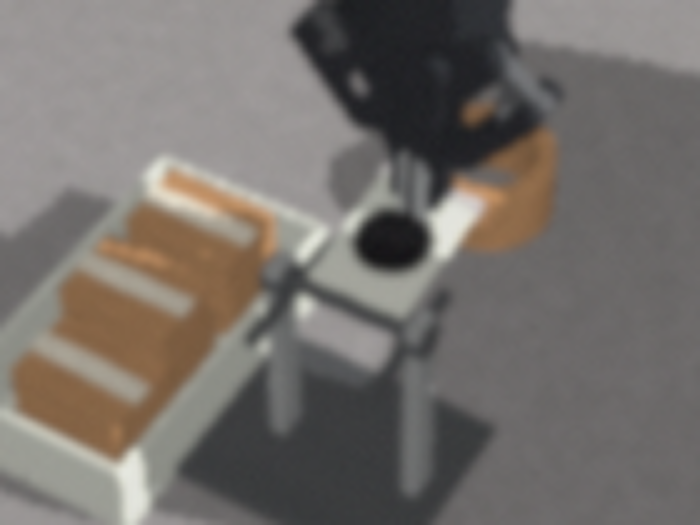

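Emit:
jog_arm(plan="0 0 2 0 0 0 1; 0 0 2 0 0 0 1; 0 0 0 0 0 0 1")

```text
t: 10.55
ee_pos: [446.2, 113.7, 116.6]
ee_rot: [-0.0, 0.792, 0.61, -0.0]
force: [0.1, -0.2, -0.4]
finger_gap: -0.2
```

Emit:
jog_arm(plan="0 0 1.5 0 0 0 1; 0 0 0 0 0 0 1")

```text
t: 10.8
ee_pos: [446.2, 113.7, 115.1]
ee_rot: [-0.0, 0.792, 0.61, -0.0]
force: [-0.4, 0.1, -0.8]
finger_gap: 0.0
```

Emit:
jog_arm(plan="0 0 1 0 0 0 1; 0 0 0 0 0 0 1")

```text
t: 11.05
ee_pos: [446.2, 113.7, 114.1]
ee_rot: [-0.0, 0.792, 0.61, -0.0]
force: [-0.3, -0.2, -0.3]
finger_gap: 0.1
```

Emit:
jog_arm(plan="0 0 1 0 0 0 1; 0 0 0 0 0 0 1")

```text
t: 11.3
ee_pos: [446.2, 113.7, 113.1]
ee_rot: [-0.0, 0.792, 0.61, -0.0]
force: [-0.3, 0.7, 1.0]
finger_gap: -0.3
```

Emit:
jog_arm(plan="0 0 0.5 0 0 0 1; 0 0 0 0 0 0 1")

```text
t: 11.55
ee_pos: [446.2, 113.7, 112.7]
ee_rot: [-0.0, 0.792, 0.61, -0.0]
force: [-0.3, 0.3, 0.8]
finger_gap: -0.1
```

Emit:
jog_arm(plan="0 0 -15 0 0 0 1; 0 0 -40 0 0 0 1; 0 0 -50 0 0 0 1; -20 0 -50 0 0 0 1; -55 0 0 0 0 0 1; -55 0 0 0 0 0 1; -50 0 0 0 0 0 1; 0 0 0 0 0 0 1")

```text
t: 12.55
ee_pos: [399.8, -63.1, 267.8]
ee_rot: [0.0, 0.794, 0.608, -0.0]
force: [1.1, 0.1, -0.0]
finger_gap: 0.0
```

```bash
python3 st.py h; python3 - <<'E'
from nav import *
for n in ("side","top"):
    im=capture(n)[:,:,::-1].copy(); cv2.imwrite(f"pics/{n}9.png",im)
    for th in (2.99,3.14):
        pts=[]
        for x in (-25,25): pts.append(W(x,80*np.cos(th),110+80*np.sin(th)))
        print(n,th,proj(n,pts).round(1).tolist())
E
```

```text
t 12.55 L [   0.5 -244.2  267.8] tilt 0.001 xdir 0.0 F [ 1.1  0.1 -0. ] q [-0.43  0.17  1.9  -0.    1.07 -0.17]
side 2.99 [[314.1, 237.0], [295.2, 229.3]]
side 3.14 [[314.2, 240.4], [295.4, 232.6]]
top 2.99 [[243.7, 249.4], [248.5, 232.2]]
top 3.14 [[244.4, 249.3], [249.2, 232.3]]
```

View pics/hside.png

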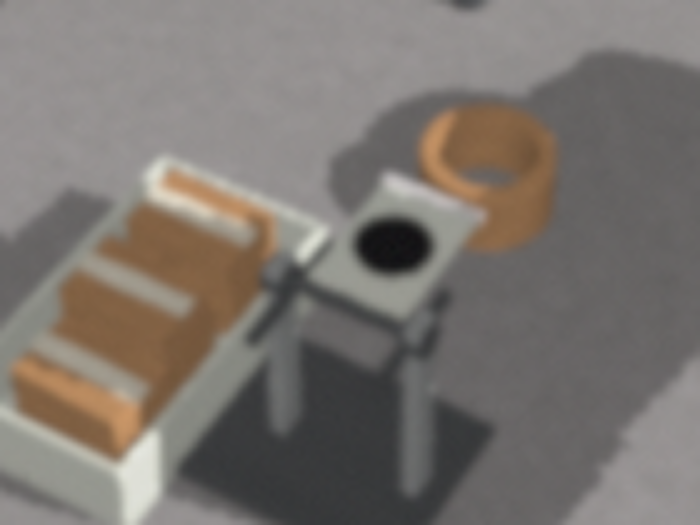

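View pics/htop.png

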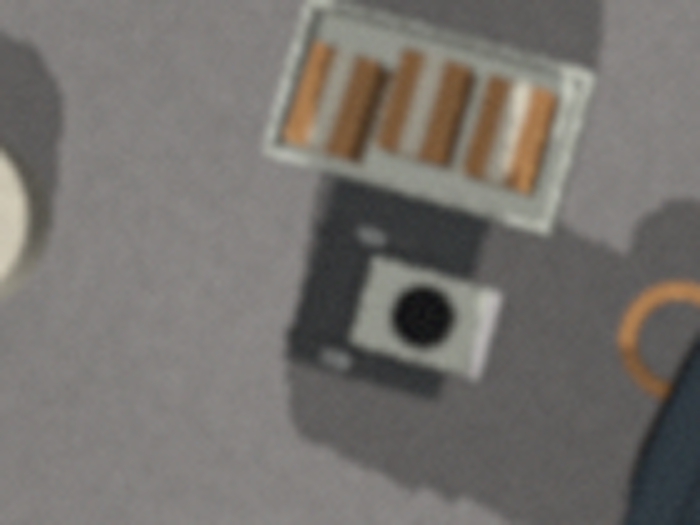

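View pics/top9.png

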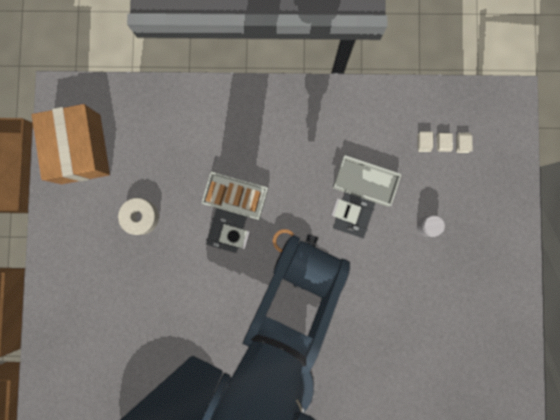

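```bash
python3 - <<'E'
from nav import *
k=proj("side",W(0,0,110))[0].astype(int)-[70,60]
print(k, k+np.array([[487,215],[385,178]])/5)
for th in (2.9,2.99,3.14):
    print(th,(proj("side",[W(x,80*np.cos(th)+2*np.sin(th),110+80*np.sin(th)+2) for x in(-25,25)])+[.4,1.2]).round(1).tolist())
E
```

```text
[217 198] [[314.4 241. ]
 [294.  233.6]]
2.9 [[314.3, 235.9], [295.2, 228.2]]
2.99 [[314.5, 237.6], [295.6, 229.9]]
3.14 [[314.6, 241.0], [295.8, 233.2]]
```

```bash
python3 -c "
from workcell import *
print(hand_in())"
```

```text
the job is handed in; nothing more can be done
None
```

The filled tray's flag now lies flat on the right of its pivot with the disc face up, and the job is handed in. I pushed it over with shut fingertips, first from under its free edge and then down onto the stop side.

- **Flag angle:** In the side view, the free edge matches the projection for 3.14 rad to about 2 pixels. The fingertips ended at a height of 112.7 mm while pressing it down, which suggests about 3.13 rad.
- **Forces:** The tool force read at the end of each move never went above about 2 N, so nothing suggests gripping or forcing.
- **Other items:** By eye, the last pictures show the cartons, the empty tray's flag, the paper reel and the tin as they were at the start. I did not measure their positions again. The arm partly hides the tape roll in the last top view, but in the side view it stands unmoved.
- **Time and clearance:** The push and retreat finished at about 12.6 s. The arm was then clear of everything, with its fingertips 268 mm above the table.

One thing disagreed: the flag's angle ran a little behind my model on the way up, probably because the fingers are thinner than I assumed. It did not affect the result, and no check failed.

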